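Square up the envelope stack and clip its ticket holder behind the shelf lip

TASK

In the bay that has no ticket yet, tap the ragged stack of three lens envelopes back against the bay's back wall until their front edges are flush, which clears the gutter behind the front lip. Then clip the loose ticket holder onto the middle of that bay's lip, card to the front and its sprung tongue pushed down behind the lip, feeling for it to go fully home, and finish while still holding it pressed down on the lip with about 10 N, so that I can tighten its clamp screw. Leave the labelled bay, the screwdriver, the bottle and the lens blank where they are.

Things in the scene. Friction and masses are not known exactly. Their poses are not given: they have to be found in the camera images.
- bay: the bay to label: small fixed grey sheet-steel shelf, 131 mm deep (x), 110 wide (y). Origin: middle of its underside; x from open front to back, z up. Deck 31 mm above the worktop, x = -29 to +61 mm; side cheeks 56 high, 104 apart inside; back wall 82 high, inner face x = +61. Before the deck a 32 mm wide gutter (floor 3 mm up, cheeks 30), then the front lip. It has no ticket holder yet.
- lip_mid (a point): top of the bay's front lip at its middle (bay frame x = -64, y = 0, z = 30 mm), axes of the bay. The lip is a straight upright sheet 104 mm long (y), 3 mm thick, with a round 6 mm hem along its top, rolled to the inside: the hem reaches 3 mm before and behind this point, the sheet below it only from 3 mm before to 0.
- deck_front (a point): front edge of the bay's deck at its middle (bay frame x = -29, y = 0, z = 31 mm); the fronts of the envelopes stand flush above it when they are squared back.
- labelled_bay: the neighbour, an identical fixed bay, already labelled: two envelopes squared back, a ticket holder seated at the middle of its lip (all fixed). It shows how the other shall look. Leave it alone. Either of the two bays can be the left one.
- ticket_holder: loose black label frame with blank card, 80 g, 60 mm wide (y), 82 high. Origin: middle of underside; z up, x to its back. Starts standing on two 22 mm legs with flared feet: apron in front (x = -7 to -4 mm), sprung tongue behind (+4 to +7), gap 7.5. Crown across them z = 22 to 26.5; above it the frame to grip, z = 26 to 82, 9 mm thick (x = -4.5 to +4.5), 60 wide.
- holder_crown (a point): middle of the underside of the ticket holder's crown, 22 mm above its feet, axes of the holder; fully home, this point rests on top of the lip's hem (on lip_mid when in the middle).
- tongue_tip (a point): lower end of the holder's sprung tongue, 22 mm below holder_crown, behind it. The tongue hinges at the crown, sprung towards the apron; a rounded bead on its front 8.5 mm below the crown, with a lead-in ramp below it, leaves only a 4.5 mm gap: pushing it past the 6 mm hem takes about 9 N downward, then it closes below the hem and the crown comes down on it.
- envelope_1: white lens envelope, a rigid slab 90 x 90 x 13 mm, 45 g; origin at the centre of its underside, z up. Lies loose in the bay, lowest of the stack of three (underside 31 mm above the worktop), at the start sticking out forward by 4 to 36 mm and turned up to 3 degrees. Squared back against the back wall its origin is at x = +16 mm in the bay's frame.
- envelope_2: white lens envelope, a rigid slab 90 x 90 x 13 mm, 45 g; origin at the centre of its underside, z up. Lies loose in the bay, middle of the stack of three (underside 44 mm above the worktop), at the start sticking out forward by 4 to 36 mm and turned up to 3 degrees. Squared back against the back wall its origin is at x = +16 mm in the bay's frame.
- envelope_3: white lens envelope, a rigid slab 90 x 90 x 13 mm, 45 g; origin at the centre of its underside, z up. Lies loose in the bay, top of the stack of three (underside 57 mm above the worktop), at the start sticking out forward by 4 to 36 mm and turned up to 3 degrees. Squared back against the back wall its origin is at x = +16 mm in the bay's frame.
- screwdriver_2: bystander: small precision screwdriver lying on the worktop in front of the bays, 96 mm long, 10 mm thick; origin at its middle, on the worktop.
- bottle_1: bystander: small brown dropper bottle, 34 mm diameter, 102 mm high, standing to the left of the bays; origin at its underside.
- blank_3: bystander: round lens blank lying to the left of the bays, 67 mm diameter, 13 mm thick; origin at its underside.
There are look-alikes about, which are no part of the job. Leave any orange or red look-alike of the envelope_1 alone.

How it is judged (in metres and radians):
On the way, in this order (a step that is already met when the one before it is completed fails the run):
1. the three envelopes are squared back against the back wall of the unlabelled bay, fronts flush within 4 mm (x of envelope_1 in the frame of bay between 0.012 and 0.02 m and z of envelope_1 in the frame of bay between 0.025 and 0.037 m and angle between the x axis of each of envelope_1, envelope_2, envelope_3 and the x axis of bay, either way round below 0.06 rad and x of envelope_2 in the frame of bay between 0.012 and 0.02 m and z of envelope_2 in the frame of bay between 0.038 and 0.05 m and x of envelope_3 in the frame of bay between 0.012 and 0.02 m and z of envelope_3 in the frame of bay between 0.051 and 0.063 m), for 0.2 s.
2. the ticket holder is fully home on the middle of the lip, tongue behind it (z of holder_crown in the frame of lip_mid between -0.003 and 0.0015 m and x of holder_crown in the frame of lip_mid between -0.003 and 0.003 m and y of holder_crown in the frame of lip_mid between -0.012 and 0.012 m and x of tongue_tip in the frame of lip_mid above 0.001 m and z of tongue_tip in the frame of lip_mid below -0.012 m and angle between the z axis of ticket_holder and the z axis of bay, either way round below 0.09 rad and angle between the x axis of ticket_holder and the x axis of bay, either way round below 0.09 rad), for 0.2 s.
At the end, for the whole second after the job is handed in: Envelopes stacked on the deck, each within 4 mm and 3.4 deg of square against the back wall; ticket holder within 12 mm of the lip's middle, crown within 1.5 mm of the hem, tongue behind the lip, true within 5 deg; fingers on it, pressing it on the lip with over 5 N (all of step 1 and all of step 2 and contact force between ticket_holder and bay above 5 N and contact force between the fingers and ticket_holder above 2 N and linear speed of ticket_holder below 0.02 m/s); the arm keeps its last pose, push and grip.
It fails at once if a bystander was pushed away (more than 30 mm) (distance of any of screwdriver_2, bottle_1, blank_3 from where it was at the start of the episode above 0.03 m).
It fails at once if the robot bumped the labelled bay (contact force between any of the arm, the fingers and labelled_bay above 8 N).
It also fails if it takes over 61 s, if anything falls off the work surface, if the arm or the gripper's body presses on something with over 40 N, if the wrist force passes 120 N, or if a joint passes its speed limit or range.

ROBOT

A 6-joint arm with a two-finger parallel gripper is mounted at the origin on a cart in front of the work surface, level with it; the furniture and walls round the work are solid. World frame = base frame: x ahead of the robot, y to its left, z up, the work surface at z = 0. Lengths are in mm, angles in rad, forces in N, time in s.
With the tool pointing down it reaches from about 300 to 775 mm from the base axis. Payload 14.6 kg.
Tool frame: the origin (TCP) lies midway between the tips of the shut fingers; the grasp point (between the pads) lies grasp_offset behind it (grasp_offset is the distance from the TCP to the grasp point, in mm); z points along the fingers, y is the line along which they close (so a half turn about z gives the same grasp; the last joint's range is limited). The gripper opens to 94 mm and grips with 3 to 60 N. Pads are 16 mm wide; open, the fingers measure 119 mm over their backs; the gripper's body (75 mm by 177 mm) begins 78 mm behind the grasp point.
Start: joints at [-1.381, 0.3, 1.521, -0, 1.321, -0.067], TCP at [139.686, -531.956, 205.446] pointing down, gripper open.
Joint ranges: [-3.03, 3.03], [-0.79, 2.21], [0.23, 2.52], [-1.04, 4.18], [0, 3.07], [-2.55, 2.55]. Speed limits (rad/s): [2.22, 2.22, 2.57, 3.14, 3.14, 3.14].

INTERFACE

Orientations are given as [roll, pitch, yaw] about the fixed x, y, z axes, in that order (R = Rz(yaw) Ry(pitch) Rx(roll)).
In Python, from cell import * gives the robot as it stands. The module is installed in compiled form; this text tells all that it offers.
- The arm moves only by the shell command python3 -m jog 'ROWS' [FORCE]. ROWS is JSON, a list of rows, each a list of 3 entries, a list of its own where there are three numbers: the finger opening in mm, from 0 to 94, then the shift along the tool's x, y, z in units of 50 mm (1.0 is 50 mm), then the turn about the tool's z in units of 180 degrees (1.0 is 180 degrees). In form: [[fingers, [dx, dy, dz], twist], ...]. A call has 1 to 20 rows; each row shifts and turns the commanded pose from where the row before left it, along the tool's axes as they then stand; what a row does not reach is not made up. A row lasts 1/10 s, in which the tool goes at most 50 mm and 8.59 degrees, less where a joint would pass 70% of its speed; a pose out of reach is approached as far as the arm can. A call with a number of a shift or a turn outside -1 to 1 is refused whole. A call with a gripper value outside its range is refused whole. The fingers move at their own pace and stop on an object; FORCE is the grip in N (left out, the last holds). Time passes only in rows, so rows that do not move let the fingers close. It gives the time, the measured TCP pose, the force, the opening and the grip force at its end, in the units of the state.
- read_state(): the state, without advancing time (a new reading comes with each control period).
- camera(name): name is "scene" or "top" or "wrist"; returns the picture (384x512x3 uint8, red, green, blue); there is no depth.
- calibration(name): a dict with "mtx" (3x3 intrinsics, pixels), "cam_to_world" (4x4, takes a point from camera to world coordinates); the wrist camera has in their place "hand_eye" (4x4, takes a point from camera to tool coordinates, whose origin is the TCP and whose axes are the flange's). Camera axes: x right, y down, z forward; pixel columns grow to the right and rows downward; lengths in mm; the calibration is good to about 2 mm. A picture is of the moment at which its call begins: read the wrist's pose just before it. calibration takes no time and is no camera call.
- sign_off(): hands the job in; it is judged then, once.
Trained networks look in the newest picture that a camera, given by its name, has taken for a name from the list of things; names that differ only in an ending like _2 or _b are one class to them, and where a whole thing is asked for, a point or a joint stands for the part that bears it (a point fixed in the world has none). Each returns a list of dicts, best first, with "conf" (0 to 1); they miss things now and then, are a little off and sometimes report something else, mostly with a low value. They report only what shows in the picture. A call takes as long as a camera call. They do not tell look-alikes from the thing itself.
- regions_of(camera, query): "pixels" (384x512 bool, what is visible of it) and "rect" ([centre column, centre row, width, height] in pixels, round what is visible of it).
The state is a dict: "clock": time; "joints": joint angles; "qd": joint speeds; "effort": joint torques, N m; "eef_pos": TCP position; "eef_rot": TCP orientation; "wrist_force": force on the tool from outside, world axes, zero at the start; "moment": the same for the moment, N m; "finger_gap": finger opening in mm; "finger_force": force on a finger pad.
Only numpy, scipy, OpenCV 4.12 (cv2) and the standard library are available. Lean on these libraries where they do the work, as an engineer would, in place of code of your own. Each camera call takes 0.05 s, during which the arm holds its last target. There are 200 camera calls.

## Working session

There is one attempt and no reset: what is moved stays moved. The work goes in short steps, Python scripts to look and compute and a shell command to move; the robot and the scene stay as the last step left them, time stands still between calls to the robot, and variables do not carry over. Pictures are saved under pics/ and viewed, at most 10 in all, crops included, and the job is handed in when it is done.

```bash
mkdir -p pics; cat > h.py <<'E'
from cell import *
import numpy as np, cv2
from scipy.spatial.transform import Rotation as R
def pose(s=None):
    s=s or read_state(); T=np.eye(4); T[:3,:3]=R.from_euler('xyz',s['eef_rot']).as_matrix(); T[:3,3]=s['eef_pos']; return T
def cw(name):
    c=calibration(name)
    return np.array(c['mtx']), (np.array(c['cam_to_world']) if name!='wrist' else pose()@np.array(c['hand_eye']))
def ray(name,px,z,C=None):
    K,T=C or cw(name); d=T[:3,:3]@np.linalg.solve(K,[px[0],px[1],1]); o=T[:3,3]
    return o+d*(z-o[2])/d[2]
def proj(name,P,C=None):
    K,T=C or cw(name); p=np.linalg.inv(T)@np.append(P,1); q=K@p[:3]; return q[:2]/q[2]
def save(img,f): cv2.imwrite('pics/'+f,img[:,:,::-1])
E
python3 - <<'E'
from h import *
s=read_state(); print({k:np.round(v,3) for k,v in s.items()})
a=camera('scene'); b=camera('top')
big=lambda i:i
save(a,'scene0.png'); save(b,'top0.png')
for n in('scene','top'):
    K,T=cw(n); print(n,T.round(2).tolist(),K.round(1).tolist())
    for q in('bay','ticket_holder','envelope_1','screwdriver_2','bottle_1','blank_3'):
        for r in regions_of(n,q): print(n,q,round(r['conf'],2),np.round(r['rect']), r['pixels'].sum())
print(calibration('wrist'))
E
```

```text
{'clock': np.float64(0.0), 'joints': array([-1.381,  0.3  ,  1.522,  0.   ,  1.321, -0.067]), 'qd': array([-0.002, -0.001, -0.   , -0.   ,  0.001,  0.   ]), 'effort': array([-1.0000e-03, -5.3180e+01, -3.5274e+01,  7.1000e-02,  2.4000e-02,
       -0.0000e+00]), 'eef_pos': array([ 139.651, -531.69 ,  204.875]), 'eef_rot': array([-3.14 , -0.   ,  0.257]), 'wrist_force': array([0.391, 0.064, 0.325]), 'moment': array([-0.035, -0.003, -0.051]), 'finger_force': np.float64(0.0), 'finger_gap': np.float64(94.119)}
scene [[-0.78, -0.46, 0.42, -96.8], [-0.63, 0.58, -0.53, 597.78], [0.0, -0.67, -0.74, 1152.86], [0.0, 0.0, 0.0, 1.0]] [[475.5, 0.0, 245.3], [0.0, 475.5, 185.1], [0.0, 0.0, 1.0]]
scene bay 0.62 [198. 216.  61.  58.] 836
scene ticket_holder 0.75 [182. 286.  18.  31.] 399
scene envelope_1 0.91 [287. 178.  23.  24.] 408
scene envelope_1 0.86 [196. 212.  43.  34.] 802
scene envelope_1 0.51 [207. 224.  24.  21.] 220
scene screwdriver_2 0.6 [241. 184.  56.  53.] 1807
scene screwdriver_2 0.54 [196. 212.  42.  34.] 836
scene bottle_1 0.75 [132. 235.  16.  24.] 250
scene blank_3 0.61 [155. 257
[... 366 characters left out ...]
] 722
top envelope_1 0.57 [219. 166.  29.   2.] 61
top envelope_1 0.56 [319. 214.  35.  35.] 744
top bottle_1 0.49 [170. 152.  15.  10.] 106
top blank_3 0.72 [169. 179.  16.  21.] 327
{'mtx': array([[330.58576204,   0.        , 255.75098693],
       [  0.        , 330.58576204, 187.06892912],
       [  0.        ,   0.        ,   1.        ]]), 'hand_eye': array([[-1.02760753e-03, -9.69038393e-01, -2.46907951e-01,
         7.07709652e+01],
       [ 9.99999472e-01, -9.98563572e-04, -2.42845742e-04,
        -1.41701785e+00],
       [-1.12264378e-05, -2.46908070e-01,  9.69038908e-01,
        -1.79460676e+02],
       [ 0.00000000e+00,  0.00000000e+00,  0.00000000e+00,
         1.00000000e+00]])}
```

```bash
python3 - <<'E'
import cv2,numpy as np
a=cv2.imread('pics/scene0.png'); b=cv2.imread('pics/top0.png')
a=cv2.resize(a[130:330,110:330],None,fx=2.7,fy=2.7,interpolation=cv2.INTER_CUBIC)
cv2.imwrite('pics/s1.png',a)
b=cv2.resize(b[110:310,140:400],None,fx=3,fy=3,interpolation=cv2.INTER_CUBIC)
cv2.imwrite('pics/t1.png',b)
E
```

```text
(no output)
```

View pics/s1.png

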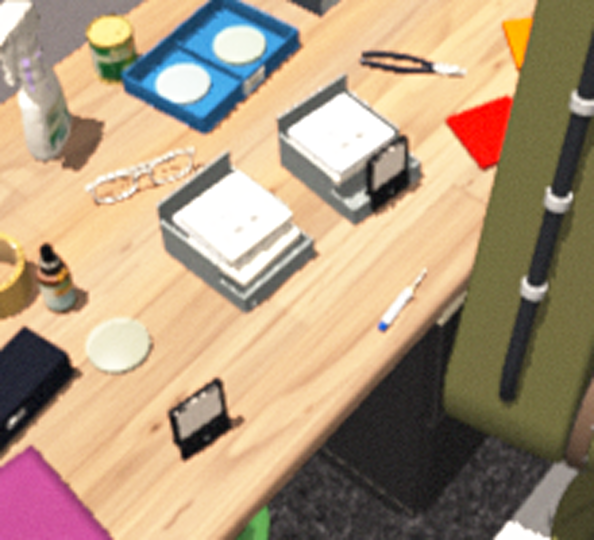

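View pics/t1.png

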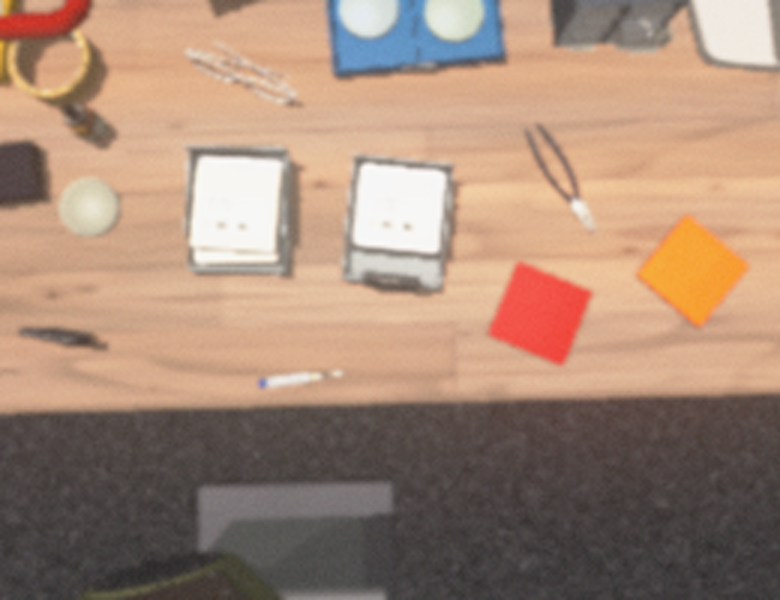

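The top image shows two bays. The left one (col ≈219, row ≈180) has a ragged stack and no ticket, so it is the target. The right one (col ≈272, row ≈183) carries a ticket.

- **Holder candidates:** the loose one is at top (161,222) / scene (182,286). The one seated at top (270,203) stays.
- **Envelope look-alikes:** red at (319,214) and orange at (370,202), both left alone.
- **Screwdriver:** top (240,236).

```bash
python3 - <<'E'
from h import *
f=lambda u,v,z:ray('top',(u/3+140-.33,v/3+110-.33),z)[:2].round(0)
print('back',f(187,147,82),f(290,150,82),'front',f(187,273,30),f(288,275,30))
print('lab front',f(344,281,30),f(440,291,30),'holder',f(62,340,10),f(22,328,10),f(104,346,10),'sd',f(258,383,5),f(342,374,5), 'bottle',f(75,110,50),'edge',f(0,412,0))
g=lambda u,v,z:ray('scene',(u/2.7+110-.3,v/2.7+130-.3),z)[:2].round(0)
print('holder scene: feet',g(184,456,0),g(232,422,0),'top',g(170,412,82),g(218,380,82))
print('bay scene front',g(248,305,30),g(310,250,30))
E
```

```text
back [637.  37.] [631. -73.] front [505.  48.] [500. -64.]
lab front [ 492. -126.] [ 478. -231.] holder [435. 193.] [450. 238.] [427. 145.] sd [382. -26.] [ 390. -120.] bottle [688. 167.] edge [357. 266.]
holder scene: feet [441. 213.] [430. 154.] top [446. 215.] [434. 161.]
bay scene front [499.  51.] [496. -47.]
```

```bash
python3 -m jog '[[94,[0.5,-0.55,0],0],[94,[0.5,-0.55,0],0],[94,[0.5,-0.55,0],0],[94,[0.5,-0.55,0],0],[94,[0.5,-0.55,0],0],[94,[0.5,-0.55,0],0],[94,[0.5,-0.55,0],0],[94,[0.5,-0.55,0],0],[94,[0.5,-0.55,0],0],[94,[0.5,-0.55,0],0],[94,[0.5,-0.55,0],0],[94,[0.5,-0.55,0],0],[94,[0.5,-0.55,0],0],[94,[0.5,-0.55,0],0],[94,[0.5,-0.55,0],0],[94,[0.5,-0.55,0],0],[60,[0,0,0],0.047],[60,[0,0,0],0.047],[60,[0,0,0],0],[60,[0,0,0],0]]'
python3 - <<'E'
from h import *
s=read_state(); print(s['eef_pos'],s['eef_rot'],s['finger_gap'],s['wrist_force'])
save(camera('wrist'),'w0.png')
E
```

```text
clock: 2.7
eef_pos: [414.8, -4.9, 205.5]
eef_rot: [3.142, -0.0, -0.034]
wrist_force: [0.3, -0.7, 0.0]
finger_gap: 65.5
finger_force: 0.0
[414.77903921  -4.88196988 205.50019835] [ 3.14157593e+00 -8.57679034e-05 -3.42253413e-02] 65.5269032174215 [ 0.27378652 -0.65189223  0.03672566]
```

View pics/w0.png

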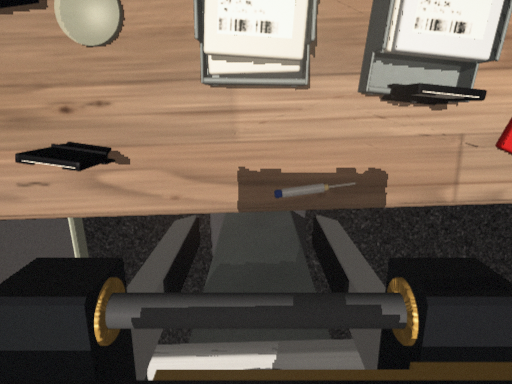

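```bash
python3 - <<'E'
from h import *
C=cw('wrist')
for p,z in [((204,83),30),((310,83),30),((203,60),30),((313,60),30),((300,57),70),((210,54),70),((206,56),70)]: print(p,z,ray('wrist',p,z,C).round(1))
print('lab',ray('wrist',(362,93),30,C).round(),ray('wrist',(470,100),30,C).round())
for p,z in [((16,158),82),((78,168),82),((110,155),0),((60,145),0),((110,152),82)]: print(p,z,ray('wrist',p,z,C).round(1))
E
```

```text
(204, 83) 30 [506.8  46.1  30. ]
(310, 83) 30 [502.9 -62.6  30. ]
(203, 60) 30 [529.   45.5  30. ]
(313, 60) 30 [525.  -65.5  30. ]
(300, 57) 70 [523.5 -47.2  70. ]
(210, 54) 70 [528.8  33.   70. ]
(206, 56) 70 [527.3  36.7  70. ]
lab [ 491. -116.   30.] [ 480. -229.   30.]
(16, 158) 82 [443.7 217.1  82. ]
(78, 168) 82 [432.3 161.4  82. ]
(110, 155) 0 [432.1 166.7   0. ]
(60, 145) 0 [445.8 223.1   0. ]
(110, 152) 82 [446.1 129.5  82. ]
```

The wrist view shows the target lip from (204,84) to (310,84), the loose holder at (65,155) and the screwdriver at (313,190). That puts lip_mid at about (508,-8) with yaw −0.036.

I'll descend in front of the bay and push with two fingers.

```bash
python3 -m jog '[[60,[0.55,0.02,0.5],0],[60,[0.55,0,0.7],0],[60,[0,0,0.7],0],[60,[0,0,0.7],0],[60,[0,0,0.6],0],[60,[0,0,0.18],0],[60,[0.1,0,0],0],[60,[0.1,0,0],0],[60,[0.1,0,0],0],[60,[0.1,0,0],0],[60,[0.1,0,0],0],[60,[0.1,0,0],0],[60,[0.1,0,0],0],[60,[0.1,0,0],0],[60,[0.1,0,0],0],[60,[0.1,0,0],0],[60,[0.1,0,0],0],[60,[0,0,0],0]]'
python3 -m jog '[[60,[0.06,0,0],0],[60,[0,0,0],0]]'
```

```text
clock: 4.55
eef_pos: [525.3, -10.1, 36.4]
eef_rot: [3.142, -0.001, -0.039]
wrist_force: [-0.1, -0.2, 0.2]
finger_gap: 59.5
finger_force: 0.0
clock: 4.75
eef_pos: [527.9, -10.1, 36.4]
eef_rot: [-3.142, -0.0, -0.039]
wrist_force: [-0.1, 0.0, -0.2]
finger_gap: 59.6
finger_force: 0.0
```

```bash
python3 -m jog '[[60,[0.06,0,0],0],[60,[0.06,0,0],0],[60,[0,0,0],0]]'
python3 -m jog '[[60,[0.04,0,0],0],[60,[0,0,0],0]]'
python3 -c "
from h import *
save(camera('wrist'),'w1.png')"
```

```text
clock: 5.05
eef_pos: [533.5, -10.3, 36.3]
eef_rot: [-3.141, 0.001, -0.039]
wrist_force: [-4.3, -0.5, 2.9]
finger_gap: 60.1
finger_force: 2.3
clock: 5.25
eef_pos: [533.6, -10.3, 36.3]
eef_rot: [-3.141, 0.006, -0.039]
wrist_force: [-20.9, 0.9, 13.9]
finger_gap: 60.2
finger_force: 10.2
```

View pics/w1.png

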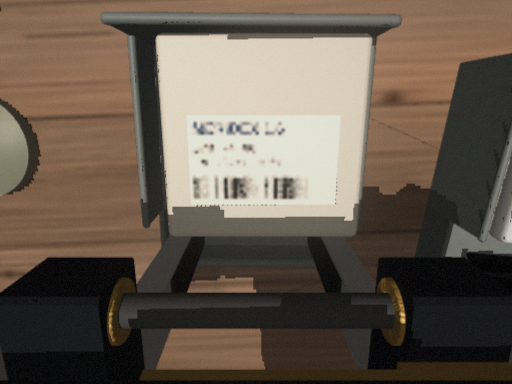

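```bash
python3 -m jog '[[60,[-0.1,0,0],0],[60,[-0.3,0,0],0],[60,[-0.6,0,0],0],[60,[-0.3,0,-0.6],0],[60,[-0.3,0,-0.8],0],[60,[-0.2,0,-0.8],0],[60,[0,0,-0.6],0],[60,[0,0,0],0]]'
python3 - <<'E'
from h import *
s=read_state()
a=camera('wrist'); save(a,'w2.png'); 
np.save('p2.npy',pose(s))
cv2.imwrite('pics/w2c.png',cv2.resize(a[0:220,90:430,::-1],None,fx=2.3,fy=2.3,interpolation=cv2.INTER_CUBIC))
E
```

```text
clock: 6.1
eef_pos: [447.5, -7.1, 180.5]
eef_rot: [3.141, -0.008, -0.038]
wrist_force: [0.4, 0.9, -0.6]
finger_gap: 60.2
finger_force: 0.0
```

View pics/w2c.png

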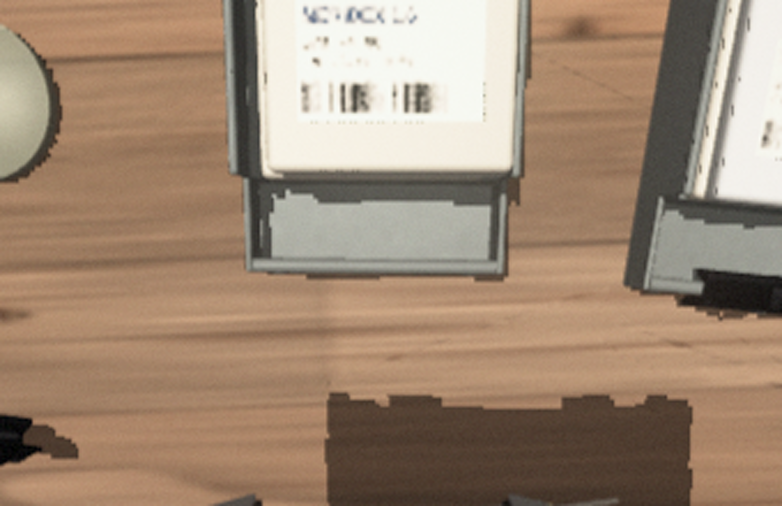

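Squared: the front edge is straight at crop row 176, and the gutter is clear down to the lip at crop row 266, cols 247–508. Next I'll measure the lip from here.

```bash
python3 - <<'E'
from h import *
K=cw('wrist')[0]; C=(K,np.load('p2.npy')@np.array(calibration('wrist')['hand_eye']))
f=lambda u,v,z:print((u,v,z),ray('wrist',(u/2.3+90-.3,v/2.3-.3),z,C)[:2].round(1))
f(247,270,28);f(508,273,28);f(250,261,30);f(505,265,30);f(265,172,70);f(518,176,70);f(232,172,56);f(523,176,56);f(245,180,30);f(508,182,30)
E
```

```text
(247, 270, 28) [507.8  49.4]
(508, 273, 28) [502.1 -62.2]
(250, 261, 30) [511.5  47.5]
(505, 265, 30) [505.6 -60.6]
(265, 172, 70) [543.4  32.7]
(518, 176, 70) [538.4 -59.1]
(232, 172, 56) [545.2  47.3]
(523, 176, 56) [539.4 -63.4]
(245, 180, 30) [544.3  46.9]
(508, 182, 30) [539.2 -61.9]
```

```bash
python3 -m jog '[[60,[-0.1,-0.78,0],0],[60,[-0.1,-0.78,0],0],[60,[-0.1,-0.78,0],0],[40,[0,0,0],-0.0455],[40,[0,0,0],-0.0455],[40,[0,0,0],-0.0455],[40,[0,0,0],-0.0455],[40,[0,0,0],-0.0455],[40,[0,0,0],-0.0455],[40,[0,0,0],-0.0455],[40,[0,0,0],-0.0455],[40,[0,0,0],-0.0455],[40,[0,0,0],-0.0455],[40,[0,0,0],0],[40,[0,0,0],0]]'
python3 - <<'E'
from h import *
s=read_state();np.save('p3.npy',pose(s))
a=camera('wrist'); save(a,'w3.png')
for r in regions_of('wrist','ticket_holder'): print(r['conf'],np.round(r['rect']))
E
```

```text
clock: 7.65
eef_pos: [435.1, 110.5, 175.6]
eef_rot: [-3.14, 0.0, 1.387]
wrist_force: [-0.0, 0.4, 0.5]
finger_gap: 39.8
finger_force: 0.0
0.86 [245.  96.  15.  78.]
```

View pics/w3.png

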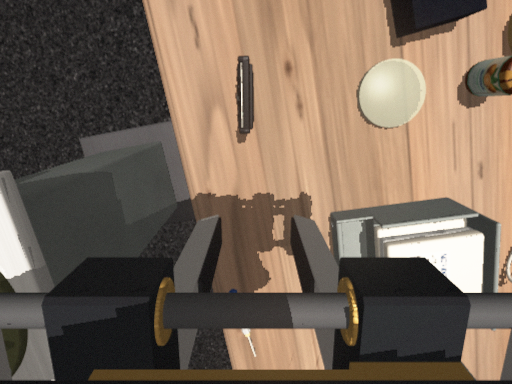

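```bash
python3 -c "
import cv2
a=cv2.imread('pics/w3.png'); cv2.imwrite('pics/w3c.png',cv2.resize(a[45:145,190:310],None,fx=6,fy=6,interpolation=cv2.INTER_CUBIC))"
```

```text
(no output)
```

View pics/w3c.png

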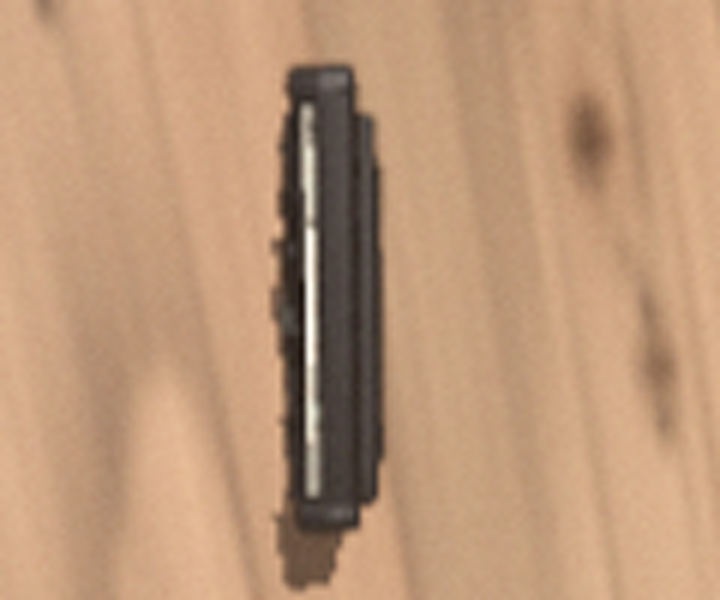

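The close crop shows the card sliver on the −x side, so the card faces the robot as wanted. It also shows the tongue foot on the +x side, and the frame top running from (243,57) to (245,132).

```bash
python3 - <<'E'
from h import *
T=np.load('p3.npy');K=cw('wrist')[0]; C=(K,T@np.array(calibration('wrist')['hand_eye']))
p=[ray('wrist',((u/6+190-.4),(v/6+45-.4)),82,C) for u,v in((320.5,70),(327.5,522))]
m=(p[0]+p[1])/2; d=p[0]-p[1]; print(p,m,np.linalg.norm(d),'yaw',np.arctan2(-d[0],d[1]))
print('tool delta',(np.linalg.inv(T)@np.append(m,1))[:3])
E
```

```text
[array([443.85006561, 218.06821439,  82.        ]), array([433.61164115, 161.24996929,  82.        ])] [438.73085338 189.65909184  82.        ] 57.733337959048306 yaw -0.17828284829252336
tool delta [ 78.52057495 -10.85314957  93.60898495]
```

```bash
python3 -m jog '[[40,[0.785,-0.108,0],-0.002],[40,[0.785,-0.108,0],0],[40,[0,0,0.66],0],[40,[0,0,0.66],0],[40,[0,0,0.66],0],[40,[0,0,0.5],0],[40,[0,0,0.2],0],[40,[0,0,0],0],[20,[0,0,0],0],[12,[0,0,0],0],[12,[0,0,0],0],[12,[0,0,0],0]]' 10
python3 -m jog '[[0,[0,0,0],0],[0,[0,0,0],0],[0,[0,0,0],0],[0,[0,0,0],0]]' 40
```

```text
clock: 8.95
eef_pos: [438.7, 189.8, 43.1]
eef_rot: [3.141, -0.001, 1.397]
wrist_force: [0.1, 0.2, -0.4]
finger_gap: 13.4
finger_force: 0.0
clock: 9.35
eef_pos: [438.6, 189.8, 42.7]
eef_rot: [3.141, -0.0, 1.397]
wrist_force: [-0.7, -0.7, 5.7]
finger_gap: 9.0
finger_force: 40.0
```

```bash
python3 -m jog '[[0,[0,0,-0.6],0],[0,[0,0,-0.6],0],[0,[-0.726,0.405,0],0],[0,[-0.726,0.405,0],0],[0,[-0.726,0.405,0],0],[0,[-0.726,0.405,0],0],[0,[-0.726,0.405,0],0],[0,[0,0,0],-0.041],[0,[0,0,0.3],0],[0,[0,0,0.1],0],[0,[0,0,0],0],[0,[0,0,0],0],[0,[0,0,0],0]]'
python3 - <<'E'
from h import *
s=read_state();np.save('p4.npy',pose(s))
a=camera('wrist'); save(a,'w4.png'); b=camera('scene'); save(b,'s4.png')
A=cv2.resize(a[60:330,130:390],None,fx=1.9,fy=1.9,interpolation=cv2.INTER_CUBIC);B=cv2.resize(b[180:265,150:210],None,fx=5,fy=6.035,interpolation=cv2.INTER_CUBIC)
save(np.hstack([A,B]),'c4.png')
E
```

```text
clock: 10.65
eef_pos: [507.0, -6.4, 82.9]
eef_rot: [3.141, 0.0, 1.526]
wrist_force: [-0.8, -0.1, -1.8]
finger_gap: 8.6
finger_force: 40.0
```

View pics/c4.png

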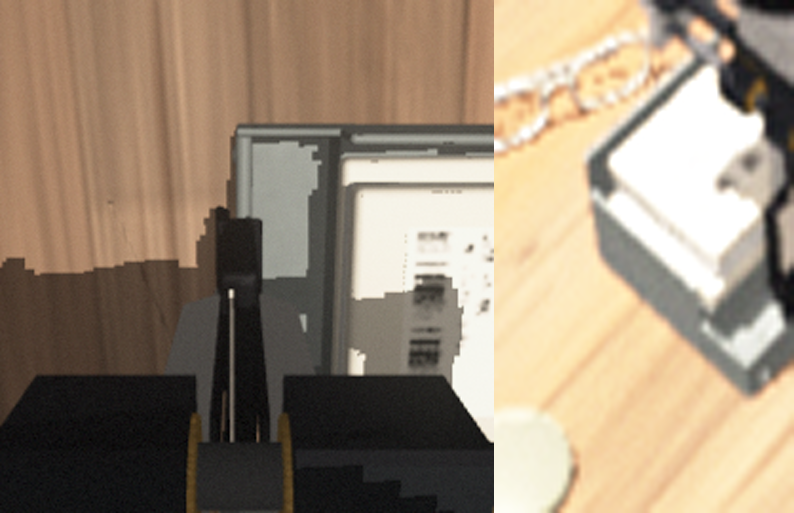

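```bash
python3 - <<'E'
from h import *
a=cv2.imread('pics/w4.png').astype(int).sum(2)//3
for v in (132,140,150,160,168): print(v,a[v,245:272])
for v in (178,184,190,196,202,208,214,220): print(v,a[v,235:280])
T=np.load('p4.npy');K=cw('wrist')[0]; C=(K,T@np.array(calibration('wrist')['hand_eye']))
for v in(132,150,168):
    q=ray('wrist',(258.4,v),30,C); q2=ray('wrist',(257.4,v),30,C); print(v,q.round(1),(np.linalg.inv(T)@np.append(q,1))[:3].round(2),(np.linalg.inv(T)@np.append(q2,1))[1].round(2))
for P in [(29,-4.5),(29,4.5),(29,0)]:
  for z in(-39,0): 
    print(P,z,proj('wrist',(T@np.array([P[0],P[1],z,1]))[:3],C).round(1))
E
```

```text
132 [133 132 135 138 140 140  90  67  71  87 103 120 127 134 130 123 116  84
  70  71  75  71  68  73  71  73  70]
140 [129 137 135 137 139 140  88  87  87  94 118 132 144 159 158 147 128 118
 148 154 157 156 155 161 158 156 160]
150 [131 133 133 138 142 139  94  74  72  87 112 133 148 161 156 143 128 114
 150 158 159 158 158 155 158 157 159]
160 [130 132 132 133  88  68  68  67  68  86 115 134 146 157 153 143 126 127
 153 157 157 157 162 159 159 157 155]
168 [ 85 102 114 139  96  65  68  71  69  85 115 135 146 156 150 141 121 128
 150 155 156 156 155 157 156 155 155]
178 [155 156 127  89  77  70  71  70  50  38  45  43  36  34  31  29  35  32
  32  28  30  36  33  30  29  30  36  36  38  43  42  47  37 132 154 154
 154 156 156 157 155 158 157 159 160]
184 [ 99  75  74  74  73  73  74  70  48  35  29  25  30  28  33  29  29  31
  29  33  28  29  31  32  28  32  29  31  30  42  47  44  55 137 156 156
 154 152 153 154 156 152 154 155 156]
190 [ 76  73  72  73  70  69  71  65  52  34  29  28  31  30  28  29  31  28
  29  30  28  35  30  29  26  26  34  33  27  33  41  42  51 133 156 156
[... 493 characters left out ...]
53 55 50 52 40 36 27 26 29 64 70 71 72 71 69 68 69 70 70 72 71]
214 [ 66  69  68  69  67  66  66  63  65  56  39  27  24  30  26 114 221 167
  63  29  34  29  35  31  30  39  37  36  37  31  27  34  51  67  70  71
  73  70  70  69  72  69  69  69  77]
220 [73 75 75 73 75 73 80 73 74 76 50 30 27 30 25 35 99 78 34 18 27 31 31 33
 37 32 34 27 29 26 30 41 66 77 73 78 78 74 75 75 74 80 76 78 77]
132 [510.2  46.4  30. ] [52.89  0.81 52.93] 0.11
150 [509.7  33.9  30. ] [40.33  0.82 52.93] 0.11
168 [509.1  21.   30. ] [27.42  0.83 52.93] 0.11
(29, -4.5) -39 [247.8 203.9]
(29, -4.5) 0 [249.5 183.3]
(29, 4.5) -39 [268.1 203.9]
(29, 4.5) 0 [265.6 183.3]
(29, 0) -39 [258.  203.9]
(29, 0) 0 [257.6 183.3]
```

The hem centre is at col 258.1 and the held holder at col 255.5, so the holder needs +1.8 mm in tool y. The yaw matches.

```bash
python3 -m jog '[[0,[0,0.036,0],0],[0,[0,0,0.12],0],[0,[0,0,0.08],0],[0,[0,0,0.04],0],[0,[0,0,0],0]]'
python3 -m jog '[[0,[0,0,0.06],0],[0,[0,0,0],0]]' 50
python3 -m jog '[[0,[0,0,0.06],0],[0,[0,0,0],0]]'
```

```text
clock: 11.25
eef_pos: [508.4, -6.7, 70.0]
eef_rot: [-3.141, -0.0, 1.526]
wrist_force: [0.2, 0.5, -1.2]
finger_gap: 8.7
finger_force: 40.0
clock: 11.45
eef_pos: [508.5, -6.7, 67.2]
eef_rot: [-3.141, 0.0, 1.526]
wrist_force: [0.7, -0.2, -1.8]
finger_gap: 8.7
finger_force: 50.0
clock: 11.65
eef_pos: [508.5, -6.6, 64.1]
eef_rot: [-3.141, -0.0, 1.526]
wrist_force: [0.1, -0.7, -0.2]
finger_gap: 8.5
finger_force: 50.0
```

```bash
for i in 1 2 3; do :; done; python3 -m jog '[[0,[0,0,0.05],0],[0,[0,0,0],0]]'
python3 -m jog '[[0,[0,0,0.05],0],[0,[0,0,0],0]]'
python3 -m jog '[[0,[0,0,0.05],0],[0,[0,0,0],0]]'
python3 -m jog '[[0,[0,0,0.05],0],[0,[0,0,0],0]]'
```

```text
clock: 11.85
eef_pos: [509.0, -6.7, 62.0]
eef_rot: [3.141, 0.0, 1.526]
wrist_force: [0.9, 0.1, -0.5]
finger_gap: 8.6
finger_force: 50.0
clock: 12.05
eef_pos: [509.2, -6.7, 59.7]
eef_rot: [3.14, 0.0, 1.526]
wrist_force: [4.3, 0.0, 0.0]
finger_gap: 8.9
finger_force: 50.0
clock: 12.25
eef_pos: [509.2, -6.7, 57.1]
eef_rot: [3.14, 0.0, 1.526]
wrist_force: [5.9, -0.8, -0.8]
finger_gap: 8.7
finger_force: 50.0
clock: 12.45
eef_pos: [509.0, -6.7, 54.2]
eef_rot: [3.14, 0.0, 1.526]
wrist_force: [7.6, -0.9, -4.1]
finger_gap: 8.5
finger_force: 50.0
```

```bash
python3 -m jog '[[0,[0,0,0.04],0],[0,[0,0,0],0]]'
python3 -m jog '[[0,[0,0,0.03],0],[0,[0,0,0],0]]'
python3 -m jog '[[0,[0,0,0.02],0],[0,[0,0,0],0]]'
```

```text
clock: 12.65
eef_pos: [508.1, -6.6, 51.7]
eef_rot: [-3.14, -0.0, 1.526]
wrist_force: [4.8, 0.0, -6.5]
finger_gap: 8.6
finger_force: 50.0
clock: 12.85
eef_pos: [508.2, -6.6, 50.9]
eef_rot: [-3.14, 0.0, 1.526]
wrist_force: [-0.3, -0.1, 2.4]
finger_gap: 8.7
finger_force: 50.0
clock: 13.05
eef_pos: [508.8, -6.7, 50.8]
eef_rot: [3.141, 0.0, 1.526]
wrist_force: [-1.9, 0.3, 11.7]
finger_gap: 8.7
finger_force: 50.0
```

The holder clicked home: TCP z is 50.8 mm against 50.7 expected, and the force rose to about 12 N. I'll check that the force is steady and take one last look.

```bash
python3 -m jog '[[0,[0,0,0],0],[0,[0,0,0],0],[0,[0,0,0],0],[0,[0,0,0],0]]'
python3 - <<'E'
from h import *
a=camera('wrist');b=camera('top');c=camera('scene')
A=cv2.resize(a[60:330,130:390],None,fx=1.7,fy=1.7,interpolation=cv2.INTER_CUBIC);h=A.shape[0]
B=cv2.resize(c[170:280,140:220],(334,h),interpolation=cv2.INTER_CUBIC)
save(np.hstack([A,B]),'c5.png')
print(read_state()['wrist_force'],read_state()['moment'])
g=a.astype(int).sum(2)//3
for v in (132,145,160): print(v,g[v,245:272])
for v in (184,196): print(v,g[v,235:280])
E
```

```text
clock: 13.45
eef_pos: [508.8, -6.7, 50.8]
eef_rot: [3.141, 0.0, 1.526]
wrist_force: [-3.0, -0.3, 12.3]
finger_gap: 8.4
finger_force: 50.0
[-3.50978252 -0.44159322 11.11177925] [0.02362897 0.44554786 0.0087759 ]
132 [140 142 141 140 141  96  96 138 150 153 154 152 151 150 153 152 153 149
 152 151 152 154 154 158 157 155 154]
145 [140 144 143  93  90  89  87 111 127 146 155 158 154 142 129 114 142 161
 161 158 159 159 156 158 158 159 159]
160 [139 122 117  85  73  71  89 110 130 144 154 157 150 143 127 110 146 160
 159 158 157 154 158 158 155 157 161]
184 [152 148 146  95  71  69  68  68  55  35  30  30  34  34  33  31  32  28
  27  36  31  31  34  35  34  31  32  35  28  41  43  42  51 135 152 152
 158 156 155 154 157 152 153 155 154]
196 [154  99  68  66  67  65  66  68  51  27  30  27  27  29  25  32  29  28
  29  26  28  31  29  27  28  28  28  30  27  28  38  40  42 133 155 154
 153 155 154 155 156 155 152 154 156]
```

View pics/c5.png

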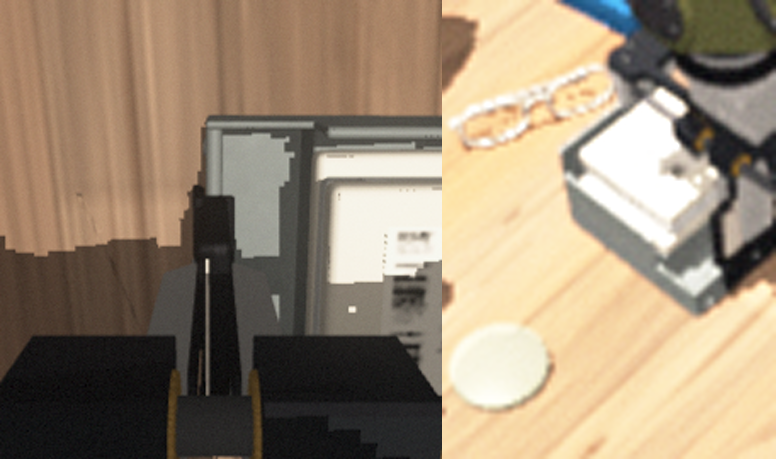

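The hem (col 256) and holder (col 255.5) are now aligned. The holder is down on the lip with the envelope fronts flush behind it, at a steady 11–12 N.

```bash
python3 -c "
from cell import *
print(sign_off())"
```

```text
the job is handed in; nothing more can be done
None
```

The job is handed in (its result was not reported back): the three envelopes are squared back flush, and the ticket holder is fully home at the middle of the lip, card to the front, and still held pressed down with about 11–12 N for you to tighten the screw.

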